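# Lever the battery cover off its roller catches with a screwdriver

### The arm

A 6-joint arm with a two-finger parallel gripper is mounted at the origin on a cart in front of the work surface, level with it; the furniture and walls round the work are solid. World frame = base frame: x ahead of the robot, y to its left, z up, the work surface at z = 0. Lengths are in m, angles in rad, forces in N, time in s.
With the tool pointing down it reaches from about 0.3 to 0.775 m from the base axis. Payload 14.6 kg.
Tool frame: the origin (TCP) lies midway between the tips of the shut fingers; the grasp point (between the pads) lies 19 mm behind it (ctrl.tcp_to_grasp is the distance from the TCP to the grasp point, in m); x points along the fingers, y is the direction in which the jaws open and shut, and the axes are right-handed (so a half turn about x gives the same grasp; the last joint's range is limited). The gripper opens to 94 mm and grips with 3 to 60 N. Pads are 16 mm wide; open, the fingers measure 119 mm over their backs; the gripper's body (75 mm by 177 mm) begins 78 mm behind the grasp point.
Start: joints at [1.212, 0.3, 1.521, -0, 1.321, -0.067], TCP at [0.158, 0.527, 0.205] pointing down, gripper open.
Joint ranges: [-3.03, 3.03], [-0.79, 2.21], [0.23, 2.52], [-1.04, 4.18], [0, 3.07], [-2.55, 2.55]. Speed limits (rad/s): [2.22, 2.22, 2.57, 3.14, 3.14, 3.14].

### API

Orientations are given as [roll, pitch, yaw] about the fixed x, y, z axes, in that order (R = Rz(yaw) Ry(pitch) Rx(roll)).
In Python, from station import ctrl gives the robot as it stands.
- The arm moves only by the tool jog_arm, never from a script. Its argument "rows" is one flat list of numbers, 7 for each row, row after row: the shift along the world's x, y, z in m, then the turn, a rotation vector about the world's x, y, z in degrees, then the closure, from 0 (fully open) to 1 (shut). A call has 1 to 8 rows; each row shifts and turns the commanded pose from where the row before left it; what a row does not reach is not made up. A row lasts 1/12 s, in which the tool goes at most 41.7 mm and 7.16 degrees, less where a joint would pass 70% of its speed; a pose out of reach is approached as far as the arm can. A call with a gripper value outside its range is refused whole. The fingers move at their own pace and stop on an object; "squeeze" is the grip in N (left out, the last holds). Time passes only in rows, so rows that do not move let the fingers close. It gives the time, the measured TCP pose, the force and the opening at its end, in the units of the state.
- ctrl.get_obs(): the state, without advancing time (a new reading comes with each control period).
- ctrl.camera(name): name is "side" or "top"; returns (picture, depth): 480x640x3 uint8, red, green, blue; 480x640 float32, m along the optical axis (not along the pixel's ray), 0 where there is no reading.
- ctrl.camera_model(name): a dict with "K" (3x3 intrinsics, pixels), "dist" ([k1, k2, p1, p2, k3] as OpenCV has them; the pictures are not rectified), "extrinsics" (4x4, takes a point from camera to world coordinates). Camera axes: x right, y down, z forward; pixel columns grow to the right and rows downward; lengths in m; the calibration is good to about 2 mm. A picture is of the moment at which its call begins. camera_model takes no time and is no camera call.
- ctrl.hand_in(): hands the job in, once; it reports no verdict.
The state is a dict: "time_s": time; "qpos": joint angles; "joint_vel": joint speeds; "tau": joint torques, N m; "ee_pos": TCP position; "eef_rot": TCP orientation; "force": force on the tool from outside, world axes, zero at the start; "moment": the same for the moment, N m; "grip_width": finger opening in m.
Only numpy, scipy, OpenCV 4.12 (cv2) and the standard library are available. Lean on these libraries where they do the work, as an engineer would, in place of code of your own. Each camera call takes 0.05 s, during which the arm holds its last target.

### The job

The battery cover of the grey fence energiser on the bench is snapped in under its two roller catches. Put the blade of the screwdriver over the steel pry bar and under the cover's front lip, and lever the cover up over that bar until it snaps free and stays up on the rollers, still on its case; do not touch the cover with the hand. Then lay the screwdriver back on the bench and let go, leaving the other things where they are.

Things in the scene. Friction and masses are not known exactly. Their poses are not given: they have to be found in the camera images.
- case: Grey case fixed to the bench, 210 mm (its x) x 150 mm, 160 mm high. Origin at bench height below the cover's origin, z up. Front is -x: at x = -102 mm an upright carries a round steel pry bar along y. The case's front wall is at x = -35 mm; the cover's lip overhangs it to x = -65 mm. Between upright and wall is an open gap, floor at z = 75 mm. The cover rests on a rim at z = 144 mm.
- pry_bar (a point): Middle of the top line of the steel pry bar (10 mm diameter), the fulcrum: 102 mm in front of the case's origin, 130 mm above the bench, 14 mm lower than the underside of the cover's lip when shut. Two grey cheeks, 48 mm apart inside, rise 20 mm above the bar and keep the blade from slipping sideways.
- cover: Loose black cover, 116 mm (x) x 80 mm, 3 mm flange, ribbed panel. Origin on its underside, 144 mm over the case's origin when shut; axes as the case's. Rear edge tucked under an overhang; nearer the front a sprung steel roller each side holds it down. About 10 N up at the lip frees it: once the lip is about 10 mm up, the rollers snap in below and hold it about 19 mm up.
- cover_lip (a point): Middle of the lower front edge of the cover's lip (lip 60 mm wide, 5 mm thick, overhanging the case's front wall by 30 mm); 144 mm above the bench when shut. The lip is open below and in front.
- driver: The only screwdriver: blue handle (27 mm thick, 125 mm long), thin steel blade (6.4 mm thick, 145 mm long), 265 mm overall, 0.09 kg, lying loose on the bench. Origin on the bench near its middle; it is the two points below that matter.
- driver_grip (a point): Middle of the screwdriver's handle, on its axis, 13 mm above the bench as it lies: where to grasp it across the handle from above. The line from here to driver_tip is the tool's axis.
- driver_tip (a point): Free end of the steel blade, 211 mm from driver_grip and level with it: as the tool lies on its handle, the blade hangs 13 mm above the bench. The last 7 mm of the blade are too thin to bear load.
- jar: Bystander: clear jar with teal lid, 60 mm across, 109 mm high; origin under its centre.
- sander_block: Bystander: brown sanding block, 105 x 123 x 32 mm; origin under its centre.

How it is judged:
By the outcome, as a careful person would: the job done as asked, in the order asked, and still so for the second after the job is handed in, with the robot touching nothing.
It also fails if it takes over 48 s, if anything falls off the work surface, if the arm or the gripper's body presses on something with over 40 N, if the wrist force passes 120 N, or if a joint passes its speed limit or range.

## Working session

There is one attempt and no reset: what is moved stays moved. The work goes in short steps, Python scripts to look and compute and a tool call to move; the robot and the scene stay as the last step left them, time stands still between calls to the robot, and variables do not carry over. Pictures are saved under pics/ and viewed, and the job is handed in when it is done.

Besides the shell and the picture viewer there is one more tool, called by a JSON object that holds its "op" and its "data", one argument or row to a line. jog_arm: Moves the arm, as the interface text tells. Its arguments: {"type":"object","properties":{"rows":{"type":"array"},"squeeze":{"type":"number"}},"required":["rows"]}

```bash
ls; mkdir -p pics
python3 - <<'E'
from station import ctrl
import cv2,numpy as np
for n in("side","top"):
    im,d=ctrl.camera(n); cv2.imwrite(f"pics/{n}0.png",im[:,:,::-1]); np.savez(f"{n}0.npz",im=im,d=d)
    m=ctrl.camera_model(n); print(n,m["K"],m["dist"],m["extrinsics"])
o=ctrl.get_obs(); print(o, ctrl.tcp_to_grasp)
E
```

```text
pics
side [[530.26815984   0.         320.56439832]
 [  0.         530.26815984 244.23600384]
 [  0.           0.           1.        ]] [-0.01903711  0.          0.          0.          0.        ] [[ 0.99503073 -0.07841752  0.0613559   0.45903209]
 [-0.09769221 -0.64983513  0.75377087 -0.92883208]
 [-0.01923762 -0.75601917 -0.65426671  0.86388045]
 [ 0.          0.          0.          1.        ]]
top [[523.80187565   0.         323.55808072]
 [  0.         523.80187565 241.92269146]
 [  0.           0.           1.        ]] [0.0097837 0.        0.        0.        0.       ] [[-0.0259704  -0.99106421  0.13083302  0.41768149]
 [-0.99897791  0.03057291  0.03329325 -0.06512898]
 [-0.03699569 -0.12983466 -0.99084524  1.13233932]
 [ 0.          0.          0.          1.        ]]
{'time_s': 0.1, 'qpos': array([ 1.21238801e+00,  3.00395378e-01,  1.52150504e+00, -1.32954001e-05,
        1.32070453e+00, -6.65996733e-02]), 'joint_vel': array([-0.00076244, -0.00216797, -0.00201461, -0.00145429, -0.0007658 ,
       -0.00013586]), 'tau': array([ 3.28692076e-04, -5.32642436e+01, -3.53285801e+01,  7.08524091e-02,
        2.36697088e-02, -5.27292684e-05]), 'ee_pos': array([0.15815131, 0.52652982, 0.20496003]), 'eef_rot': array([-1.6246747 ,  1.56978395, -1.91648005]), 'force': array([-0.0472888 , -0.42474762, -0.44839696]), 'moment': array([-0.06013622, -0.00992972, -0.00456669]), 'grip_width': 0.09390127177942802} 0.0188
```

View pics/side0.png

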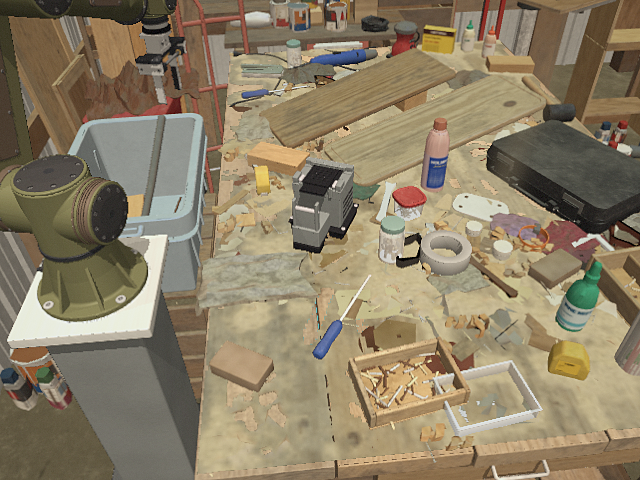

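View pics/top0.png

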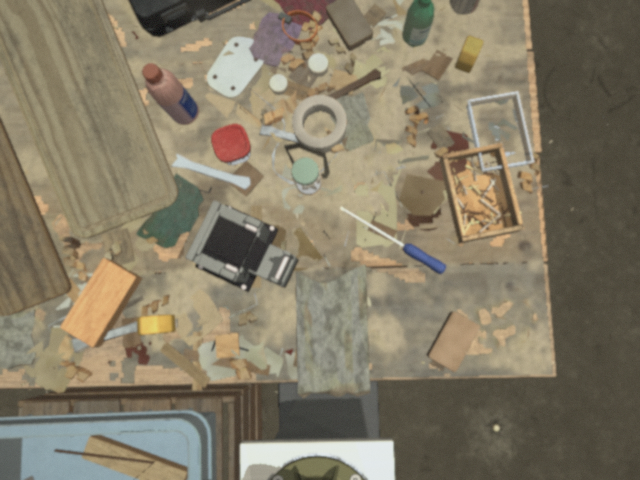

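The side picture shows the case near (322,203). The screwdriver handle is near (327,340), with its tip near (370,276). In the top picture the case is near (240,245) with its front to the lower right, and the driver runs from (341,208) to (444,269). Next I'll zoom in and build a cloud.

```bash
cat > h.py <<'E'
import numpy as np,cv2
from station import ctrl
def cloud(n,d):
    m=ctrl.camera_model(n);K=m["K"];D=np.array(m["dist"]);T=np.array(m["extrinsics"])
    v,u=np.mgrid[0:480,0:640]
    p=cv2.undistortPoints(np.stack([u.ravel(),v.ravel()],1).astype(np.float64)[:,None],np.array(K),D)[:,0]
    z=d.ravel(); P=np.c_[p*z[:,None],z]@T[:3,:3].T+T[:3,3]
    P[z==0]=np.nan
    return P.reshape(480,640,3)
def proj(n,P):
    m=ctrl.camera_model(n);T=np.linalg.inv(np.array(m["extrinsics"]))
    return cv2.projectPoints(np.atleast_2d(P).astype(float),cv2.Rodrigues(T[:3,:3])[0],T[:3,3],np.array(m["K"]),np.array(m["dist"]))[0][:,0]
def pix2z(n,u,v,z):
    m=ctrl.camera_model(n);T=np.array(m["extrinsics"])
    p=cv2.undistortPoints(np.array([[[u,v]]],float),np.array(m["K"]),np.array(m["dist"]))[0,0]
    r=T[:3,:3]@[p[0],p[1],1]; c=T[:3,3]; return c+r*(z-c[2])/r[2]
E
python3 - <<'E'
from h import *
for n,(a,b,c,d) in {"top":(180,195,310,300),"side":(270,140,375,260)}.items():
    f=np.load(n+"0.npz"); im=f["im"]
    cv2.imwrite(f"pics/{n}0c.png",cv2.resize(im[b:d,a:c,::-1],None,fx=6 if n=="top" else 5,fy=6 if n=="top" else 5,interpolation=cv2.INTER_CUBIC)[:600,:800])
    P=cloud(n,f["d"])
    if n=="top":
        b=(P[...,2]>0.02)&(P[...,0]>.3)&(P[...,0]<.6)&(np.abs(P[...,1]-.1)<.2)
        Z=P[...,2][195:300:5,180:310:6]; np.set_printoptions(linewidth=250)
        print((Z*1000).round())
    g=P[::1]; im3=im.astype(int)
    blue=(im3[...,2]>im3[...,0]+60)&(im3[...,2]>im3[...,1]+30)
    q=np.zeros_like(blue)
    if n=="top": q[235:280,395:450]=1
    else: q[310:365,305:350]=1
    s=P[blue&q]; print(n,len(s),np.nanmean(s,0),np.nanmedian(s,0),np.nanmax(s[:,2]))
    w=s[:,:2]; w=w[~np.isnan(w[:,0])]; c=w.mean(0); _,_,V=np.linalg.svd(w-c); t=(w-c)@V[0]; print(V[0],c+V[0]*t.min(),c+V[0]*t.max())
print("tip",pix2z("top",341,208,.013),pix2z("side",370,276,.013),"end",pix2z("top",444,270,.013))
E
```

```text
[[ 11.  11.   8.   6.   4.   2.   1.   0.   2.   5.   3.  11.   4.   6.   2.   5.   7.   7.  11.   4.   7.   5.]
 [ 10.  10.  10.   7.   4.   5.  -1.   1.   2.   4.   5.   6.   3.   3.  -0.   4.   5.   5.   4.   2.   6.   1.]
 [  9.  10.   6.   5.   2.   4. 158. 146.  30.   8.   2.   4.   8.   4.   4.   5.   5.   5.   5.   2.   3.  -0.]
 [  5.   8.  11.   4.   2. 159. 155. 145. 141. 141.   8.   7.   3.   8.   6.   1.   3.   5.   3.   4.   3.   5.]
 [  8.  12.   8.   5.  -2. 157. 160. 142. 145. 141. 143. 141.  10.   3.   4.   7.  nan   2.   5.   3.   1.   6.]
 [  9.   8.   5.   1. 160. 159. 156. 147. 146. 142. 147. 156. 159. 162.   2.   2.   0.   5.   6.   3.   1.   4.]
 [ 15.   9.   9.   2. 157. 158. 154. 151. 153. 148. 149. 157. 144. 159. 113.  34.   7.   4.   4.   9.   4.   3.]
 [ 12.  11.   1. 159. 158. 158. 153. 155. 155. 154. 154. 147. 157. 145.  99.  30.  33.   7.   5.   7.  10.   2.]
 [ -2.   1.   5. 160. 153. 149. 153. 150. 153. 154. 153. 154. 151. 151.  76.  36.  12.   6.   5.   2.   5.   7.]
 [ -1.   1.  -1. 158. 160. 150. 155. 153. 153. 155. 156. 151. 150. 151.  55.  33.  
[... 1060 characters left out ...]
 6.   8.   8.   3.   8.   2.   2.   2.   0.  30.  -0.   6.   4.   5.   5.   5.   3.   3.   7.  11.]
 [  5.   7.   7.  11.   8.   6.  -1.  -0.   2.  -0.   2.  -2.   6.   6.   4.   5.   3.   2.   2.   5.  13.  15.]]
top 185 [ 0.52423932 -0.24245585  0.02570704] [ 0.52497279 -0.24273453  0.02556967] 0.03273235892218951
[-0.54673071 -0.8373085 ] [ 0.54725443 -0.20720862] [ 0.50144914 -0.27735861]
side 432 [ 0.52446461 -0.24953872  0.02120036] [ 0.52408199 -0.24957205  0.02202242] 0.02755725757751959
[-0.55395041 -0.83254967] [ 0.55464466 -0.20418016] [ 0.49992122 -0.28642576]
tip [ 0.63860768 -0.06734743  0.013     ] [ 0.64033534 -0.07265279  0.013     ] end [ 0.49751294 -0.28163999  0.013     ]
```

```bash
ls pics
```

```text
side0.png
side0c.png
top0.png
top0c.png
```

View pics/top0c.png

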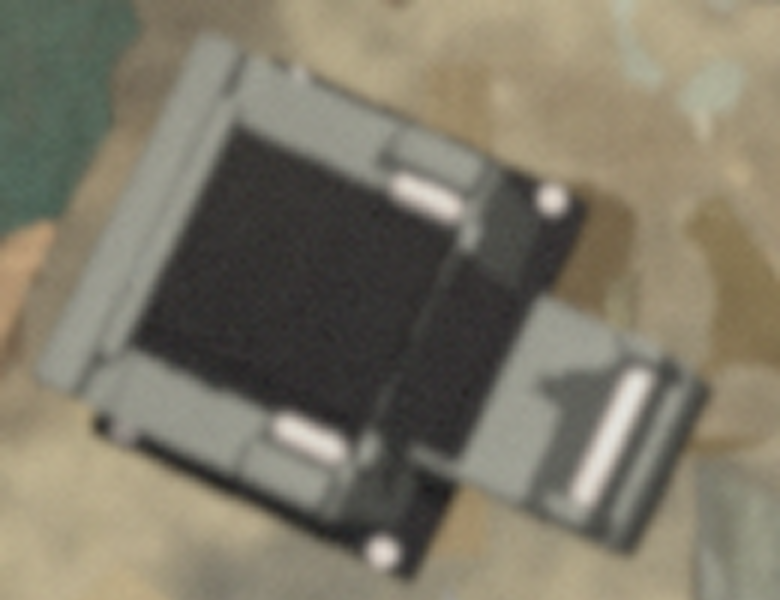

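View pics/side0c.png

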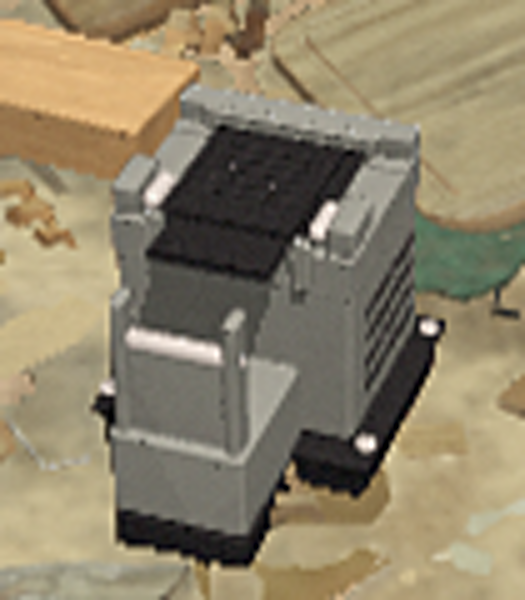

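Run:
```python
from h import *
np.set_printoptions(precision=4,suppress=True)
t=lambda x,y,z:pix2z("top",180+x/6-.4,195+y/6-.4,z)
s=lambda x,y,z:pix2z("side",270+x/5-.4,140+y/5-.4,z)
for n,a,b in[("bar top",t(640,370,.13),t(587,500,.13)),("bar side",s(125,338,.13),s(225,352,.13)),("lip top",t(535,292,.149),t(458,478,.149)),("lip side",s(147,253,.149),s(268,272,.149)),("rear ohang",t(205,40,.16),t(45,375,.16)),("bolts front",t(552,200,.035),t(382,552,.035))]:
    d=b-a;print(n,a[:2],b[:2],"mid",((a+b)/2)[:2],"len",np.linalg.norm(d),"normal deg",np.degrees(np.arctan2(d[1],d[0])))
# cluster fit
f=np.load("top0.npz");P=cloud("top",f["d"]);p=P.reshape(-1,3);q=p[(p[:,2]>.146)&(p[:,2]<.17)&(abs(p[:,0]-.6)<.2)&(abs(p[:,1]-.1)<.15)]
print(len(q),cv2.minAreaRect(q[:,:2].astype(np.float32)*1000))
# jar
f=p[(p[:,2]>.09)&(p[:,2]<.13)&(p[:,0]>.55)&(abs(p[:,1]-.02)<.06)];print("jar",np.median(f,0),len(f))
```

```text
bar top [0.5244 0.0412] [0.4831 0.0589] mid [0.5037 0.0501] len 0.044930056866636384 normal deg 156.79472390595615
bar side [0.4812 0.0537] [0.526  0.0374] mid [0.5036 0.0455] len 0.04770800820259463 normal deg -19.97369733045384
lip top [0.5482 0.0722] [0.4899 0.0972] mid [0.519  0.0847] len 0.06342470039345706 normal deg 156.73698387466035
lip side [0.4948 0.0931] [0.5495 0.0708] mid [0.5222 0.0819] len 0.058996329874753055 normal deg -22.145871092033225
rear ohang [0.6307 0.1749] [0.5252 0.2253] mid [0.5779 0.2001] len 0.11694551101908134 normal deg 154.45090692355458
bolts front [0.596  0.0816] [0.4731 0.143 ] mid [0.5346 0.1123] len 0.13741407260068306 normal deg 153.4580234933076
3363 ((541.1564331054688, 124.58073425292969), (178.77418518066406, 124.01296997070312), 63.42124938964844)
jar [0.6986 0.0031 0.1075] 625
```

```bash
cat >> h.py <<'E'
from scipy.spatial.transform import Rotation as Ro
def st():
    o=ctrl.get_obs();R=Ro.from_euler("xyz",o["eef_rot"]);M=R.as_matrix()
    print("t",round(o["time_s"],2),"tcp",o["ee_pos"].round(4),"F",o["force"].round(1),"M",o["moment"].round(2),"w",round(o["grip_width"],4))
    print(" q",o["qpos"].round(3)," x",M[:,0].round(3),"y",M[:,1].round(3),"yang",np.degrees(np.arctan2(M[1,1],M[0,1])).round(2))
    return o,M
E
python3 -c "
from h import *
st()"
```

```text
t 0.1 tcp [0.1582 0.5265 0.205 ] F [-0.  -0.4 -0.4] M [-0.06 -0.01 -0.  ] w 0.0939
 q [ 1.212  0.3    1.522 -0.     1.321 -0.067]  x [-0.    -0.001 -1.   ] y [ 0.288  0.958 -0.001] yang 73.28
```

{"op": "jog_arm", "data": {
  "rows": [0.015,-0.032,0.005,0,0,-4.4,0,0.015,-0.032,0.005,0,0,-4.4,0,0.015,-0.032,0.005,0,0,-4.4,0,0.015,-0.032,0.005,0,0,-4.4,0,0.015,-0.032,0.005,0,0,-4.4,0,0.015,-0.032,0.005,0,0,-4.4,0,0.015,-0.032,0.005,0,0,-4.4,0,0.015,-0.032,0.005,0,0,-4.4,0]
}}

```text
time_s: 0.77
ee_pos: [0.2784, 0.2691, 0.2456]
eef_rot: [-1.295, 1.571, -2.205]
force: [-0.2, 0.6, 0.8]
grip_width: 0.094
```

{"op": "jog_arm", "data": {
  "rows": [0.015,-0.032,0,0,0,-4.4,0,0.015,-0.032,0,0,0,-4.4,0,0.015,-0.032,0,0,0,-4.4,0,0.015,-0.032,0,0,0,-4.4,0,0.015,-0.032,0,0,0,-4.4,0,0.015,-0.032,0,0,0,-4.4,0,0.015,-0.032,0,0,0,-4.4,0,0.015,-0.032,0,0,0,-4.4,0]
}}

```text
time_s: 1.43
ee_pos: [0.3985, 0.0129, 0.2454]
eef_rot: [1.911, 1.571, 0.386]
force: [1.2, 0.7, 0.7]
grip_width: 0.094
```

{"op": "jog_arm", "data": {
  "rows": [0.015,-0.032,-0.01,0,0,-4.4,0,0.015,-0.032,-0.01,0,0,-4.4,0,0.015,-0.032,-0.01,0,0,-4.4,0,0.015,-0.032,-0.01,0,0,-4.4,0,0.015,-0.032,-0.01,0,0,-4.4,0,0.015,-0.032,-0.01,0,0,-4.4,0,0.015,-0.032,-0.01,0,0,-4.4,0,0,0,0,0,0,0,0]
}}

```text
time_s: 2.1
ee_pos: [0.5035, -0.2132, 0.1722]
eef_rot: [-1.391, 1.567, 2.826]
force: [-1.3, 0.0, -1.2]
grip_width: 0.0941
```

Run:
```python
from h import *
st()
im,d=ctrl.camera("side"); cv2.imwrite("pics/side1.png",cv2.resize(im[200:400,220:450,::-1],None,fx=3,fy=3,interpolation=cv2.INTER_CUBIC))
```

```text
t 2.1 tcp [ 0.5035 -0.2132  0.1722] F [-1.3  0.  -1.2] M [-0.07  0.1   0.04] w 0.0941
 q [-4.670e-01  3.240e-01  1.569e+00 -1.000e-03  1.252e+00  2.800e-02]  x [-0.004  0.001 -1.   ] y [ 0.88  -0.475 -0.004] yang -28.38
```

View pics/side1.png

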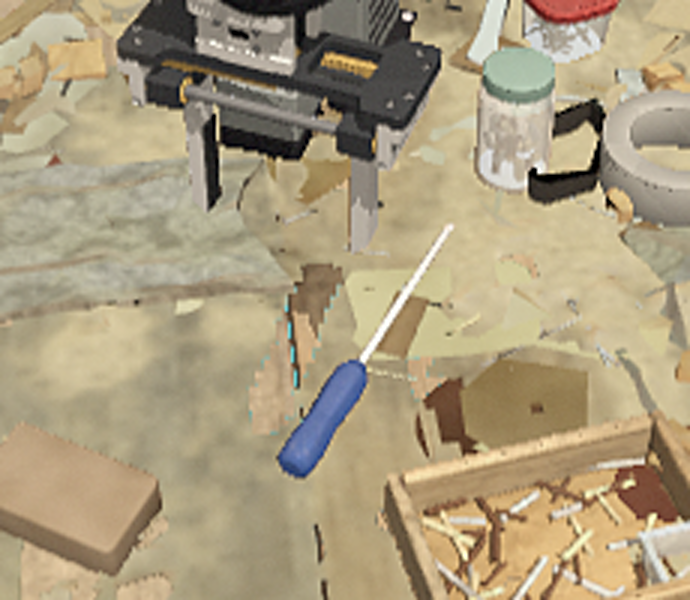

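{"op": "jog_arm", "data": {
  "rows": [0.01,-0.017,-0.02,0,0,-2.5,0,0.0105,-0.017,-0.02,0,0,-2.5,0,0,0,-0.03,0,0,0,0,0,0,-0.03,0,0,0,0,0,0,-0.02,0,0,0,0,0,0,-0.01,0,0,0,0,0,0,0,0,0,0,0,0,0,0,0,0,0,0]
}}

```text
time_s: 2.82
ee_pos: [0.5241, -0.2429, 0.0465]
eef_rot: [1.677, 1.57, -0.467]
force: [0.2, -0.1, 0.6]
grip_width: 0.0938
```

Run:
```python
from h import *
st()
for n,(a,b,c,d) in {"side":(260,240,400,380),"top":(320,190,460,300)}.items():
    im,_=ctrl.camera(n); cv2.imwrite(f"pics/{n}2.png",cv2.resize(im[b:d,a:c,::-1],None,fx=4,fy=4,interpolation=cv2.INTER_CUBIC))
```

```text
t 2.82 tcp [ 0.5241 -0.2429  0.0465] F [ 0.2 -0.1  0.6] M [-0.06  0.05 -0.03] w 0.0938
 q [-0.497  0.535  1.586  0.     1.019  0.076]  x [ 0.001 -0.    -1.   ] y [ 0.84  -0.543  0.001] yang -32.86
```

View pics/side2.png

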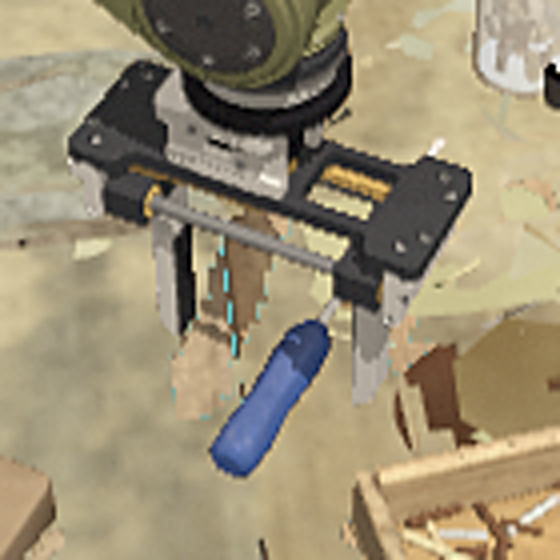

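View pics/top2.png

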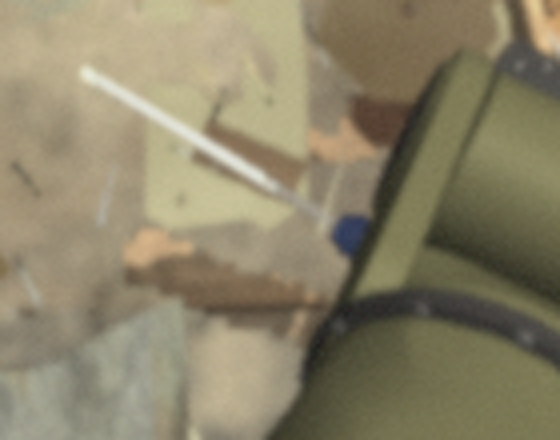

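{"op": "jog_arm", "data": {
  "rows": [0,-0.003,-0.015,0,0,-0.5,0,0,0,-0.015,0,0,0,0,0,0,-0.008,0,0,0,0,0,0,0,0,0,0,0,0,0,0,0,0,0,0],
  "squeeze": 40
}}

```text
time_s: 3.33
ee_pos: [0.524, -0.2463, 0.0082]
eef_rot: [1.672, 1.57, -0.482]
force: [-0.0, 0.6, 0.6]
grip_width: 0.0939
```

{"op": "jog_arm", "data": {
  "rows": [0,0,-0.004,0,0,0,0.3,0,0,0,0,0,0,1,0,0,0,0,0,0,1,0,0,0,0,0,0,1,0,0,0,0,0,0,1,0,0,0,0,0,0,1,0,0,0,0,0,0,1,0,0,0,0,0,0,1],
  "squeeze": 40
}}

```text
time_s: 4.0
ee_pos: [0.5237, -0.2462, 0.0035]
eef_rot: [1.971, 1.571, -0.183]
force: [-0.5, 0.9, 0.5]
grip_width: 0.0442
```

```bash
python3 -c "
from h import *
st()"
```

```text
t 4.0 tcp [ 0.5237 -0.2462  0.0035] F [-0.5  0.9  0.5] M [-0.06  0.12 -0.03] w 0.0442
 q [-0.503  0.602  1.599  0.     0.941  0.08 ]  x [ 0. -0. -1.] y [ 0.835 -0.551  0.   ] yang -33.42
```

{"op": "jog_arm", "data": {
  "rows": [0,0,0,0,0,0,1,0,0,0,0,0,0,1,0,0,0,0,0,0,1,0,0,0,0,0,0,1,0,0,0,0,0,0,1]
}}

```text
time_s: 4.42
ee_pos: [0.5237, -0.2463, 0.0034]
eef_rot: [3.035, 1.571, 0.881]
force: [0.1, -0.0, 0.6]
grip_width: 0.0261
```

{"op": "jog_arm", "data": {
  "rows": [0,0,0.01,0,0,0,1,0,0,0.03,0,0,0,1,0,0,0.035,0,0,0,1,0,0,0.035,0,0,0,1,-0.01,0.01,0.035,0,0,2,1,-0.02,0.02,0.035,0,0,2,1,-0.02,0.02,0.02,0,0,2,1,-0.02,0.02,0,0,0,2,1],
  "squeeze": 55
}}

```text
time_s: 5.08
ee_pos: [0.4555, -0.1776, 0.2057]
eef_rot: [1.571, 1.564, -0.442]
force: [1.4, -0.0, -0.1]
grip_width: 0.0258
```

{"op": "jog_arm", "data": {
  "rows": [-0.02,0.01,0,0,0,0,1,-0.01,0.01,0,0,0,0,1,0,0,0,0,0,0,1,0,0,0,0,0,0,1]
}}

```text
time_s: 5.42
ee_pos: [0.4254, -0.1578, 0.2018]
eef_rot: [1.556, 1.569, -0.458]
force: [0.1, -1.1, -1.2]
grip_width: 0.026
```

Run:
```python
from h import *
o,M=st()
g=o["ee_pos"]-.009*M[:,0]
ax=np.cross(M[:,0],M[:,1]);  print("toolz",ax)
a=np.array([np.cos(np.radians(65)),np.sin(np.radians(65)),0])
for n in("side","top"):
    im,dd=ctrl.camera(n)
    np.savez(f"{n}3.npz",im=im,d=dd)
    c=proj(n,g+.15*a)[0].astype(int); a0,b0=np.clip(c[0]-80,0,480),np.clip(c[1]-70,0,340)
    print(n,"crop",a0,b0,"pred grip/tip",proj(n,np.array([g,g+.211*a])))
    cv2.imwrite(f"pics/{n}3.png",cv2.resize(im[b0:b0+140,a0:a0+160,::-1],None,fx=4,fy=4,interpolation=cv2.INTER_CUBIC))
```

```text
t 5.42 tcp [ 0.4254 -0.1578  0.2018] F [ 0.1 -1.1 -1.2] M [-0.08  0.09 -0.04] w 0.026
 q [-0.436  0.086  1.785 -0.     1.269  0.007]  x [ 0.001 -0.001 -1.   ] y [ 0.903 -0.429  0.002] yang -25.4
toolz [-4.28953343e-01 -9.03326646e-01  2.36234250e-05]
side crop 218 127 pred grip/tip [[269.86610696 241.77397356]
 [308.55317628 181.90099625]]
top crop 237 200 pred grip/tip [[396.28042503 304.71665645]
 [285.83335971 256.94921868]]
```

View pics/side3.png

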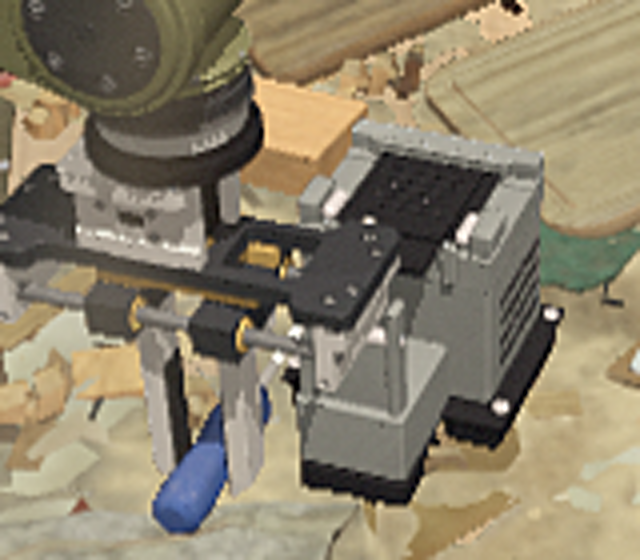

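View pics/top3.png

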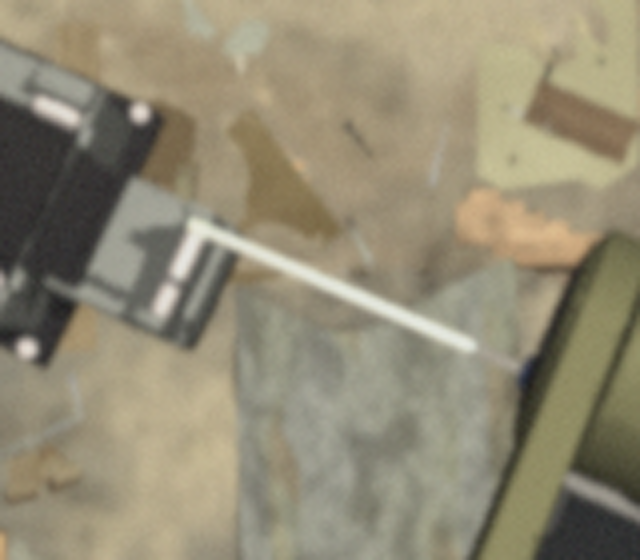

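Run:
```python
from h import *
f=np.load("top3.npz");P=cloud("top",f["d"])
q=P[250:295,280:365].reshape(-1,3);q=q[(q[:,2]>.19)&(q[:,2]<.235)]
c=q.mean(0);U,S,V=np.linalg.svd(q-c,full_matrices=False);print(len(q),c,V[0],"yaw",np.degrees(np.arctan2(-V[0][1],-V[0][0])))
r=(q-[.4254,-.1578,0])[:,:2]@np.array([.43,.903])
pf=np.polyfit(r,q[:,2],1);print("slope deg",np.degrees(np.arctan(pf[0])),"z at grip",np.polyval(pf,0),"z at tip",np.polyval(pf,.211),r.min(),r.max(), "resid",np.std(q[:,2]-np.polyval(pf,r)))
```

```text
316 [ 0.4845214  -0.03384727  0.21332096] [-0.42820137 -0.90361429  0.01117104] yaw 64.64483710026667
slope deg -0.6389277114879188 z at grip 0.21485268633372792 z at tip 0.2124996450323097 0.05993055285063807 0.21499310671851432 resid 0.0018062380478432167
```

{"op": "jog_arm", "data": {
  "rows": [-0.015,-0.01,0,0.9,-0.43,0,1,-0.014,-0.009,0,0.9,-0.43,0,1,0,0,-0.02,0,0,0,1,0,0,-0.03,0,0,0,1,0,0,-0.02,0,0,0,1,0,0,-0.01,0,0,0,1,0,0,0,0,0,0,1,0,0,0,0,0,0,1]
}}

```text
time_s: 6.18
ee_pos: [0.3967, -0.1771, 0.1213]
eef_rot: [-3.136, 1.536, 1.132]
force: [0.2, -0.5, -1.4]
grip_width: 0.0256
```

```bash
cat > look.py <<'E'
from h import *
import sys
k=sys.argv[1]
o,M=st()
a=-np.cross(M[:,0],M[:,1]); g=o["ee_pos"]-.0095*M[:,0]; t=g+.211*a
print("grip",g.round(4),"tip",t.round(4),"dir",a.round(3),"pitch",np.degrees(np.arcsin(a[2])).round(2))
b=np.array([.5037,.049]);x=np.array([.4305,.9026]);n=np.array([-.9026,.4305])
print("tip local x",((t[:2]-b)@x-.102).round(4),"lat",((t[:2]-b)@n).round(4))
s=(b-g[:2])@x/np.linalg.norm(a[:2]); print("axis z at bar",(g+a*s)[2].round(4),"z at lip edge",(g+a*(s+.037))[2].round(4))
for nm,(a0,b0,c,d) in {"side":(250,150,390,255),"top":(190,190,350,310)}.items():
    im,dd=ctrl.camera(nm); np.savez(f"{nm}{k}.npz",im=im,d=dd)
    cv2.imwrite(f"pics/{nm}{k}.png",cv2.resize(im[b0:d,a0:c,::-1],None,fx=5,fy=5,interpolation=cv2.INTER_CUBIC))
    print(nm,"tip px crop",(proj(nm,t)[0]-[a0,b0])*5)
E
python3 look.py 4
```

```text
t 6.18 tcp [ 0.3967 -0.1771  0.1213] F [ 0.2 -0.5 -1.4] M [-0.12  0.18 -0.02] w 0.0256
 q [-0.526  0.14   1.929  0.039  1.077 -0.101]  x [ 0.015  0.032 -0.999] y [ 0.903 -0.429 -0.   ] yang -25.42
grip [ 0.3965 -0.1774  0.1308] tip [0.4871 0.0131 0.1381] dir [0.429 0.903 0.035] pitch 2.0
tip local x -0.1416 lat -0.0005
axis z at bar 0.1395 z at lip edge 0.1408
side tip px crop [240.7289611 324.6813479]
top tip px crop [554.48389209 424.41936264]
```

View pics/top4.png

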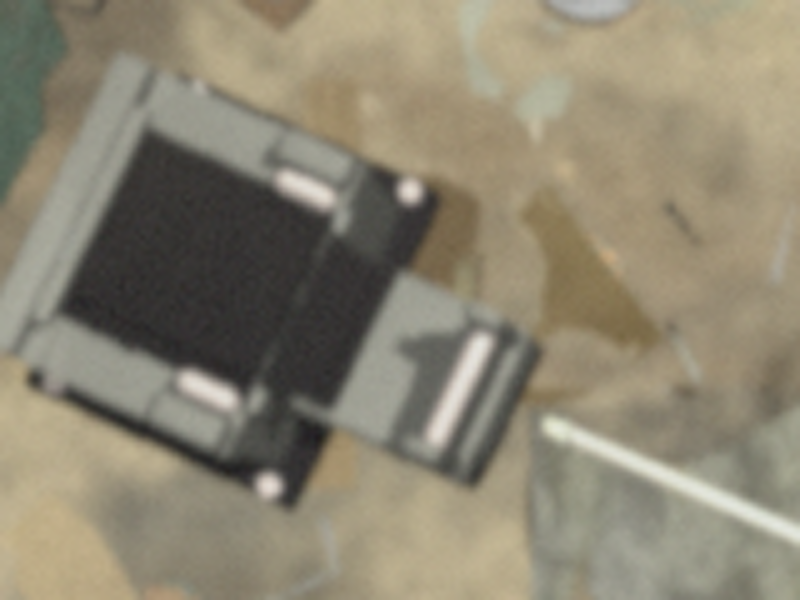

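View pics/side4.png

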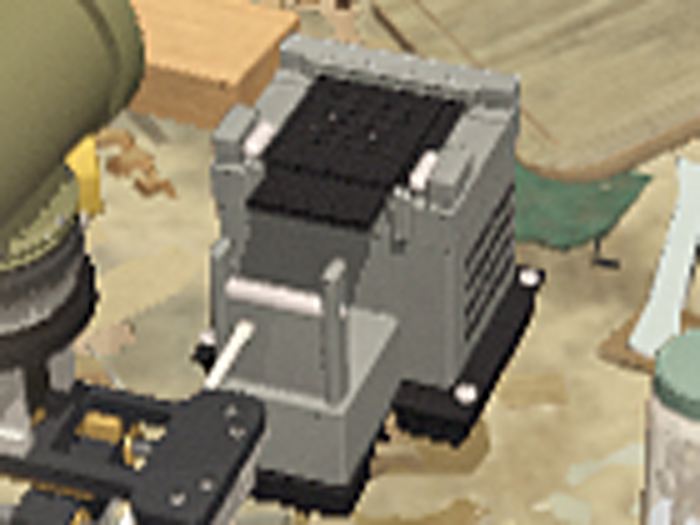

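{"op": "jog_arm", "data": {
  "rows": [0.0052,0.0108,0,0,0,0,1,0.0052,0.0108,0,0,0,0,1,0.0052,0.0108,0,0,0,0,1,0.0052,0.0108,0,0,0,0,1,0.0052,0.0108,0,0,0,0,1,0,0,0,0,0,0,1,0,0,0,0,0,0,1]
}}

```text
time_s: 6.87
ee_pos: [0.4227, -0.1228, 0.1217]
eef_rot: [3.096, 1.536, 1.083]
force: [0.6, 0.3, -1.4]
grip_width: 0.0256
```

```bash
python3 look.py 5
```

```text
t 6.87 tcp [ 0.4227 -0.1228  0.1217] F [ 0.6  0.3 -1.4] M [-0.07  0.11 -0.01] w 0.0256
 q [-0.387  0.148  1.918  0.039  1.073  0.036]  x [ 0.016  0.031 -0.999] y [ 0.904 -0.428  0.002] yang -25.35
grip [ 0.4225 -0.1231  0.1312] tip [0.5128 0.0675 0.1386] dir [0.428 0.903 0.035] pitch 1.99
tip local x -0.0814 lat -0.0002
axis z at bar 0.1378 z at lip edge 0.1391
side tip px crop [288.36951003 248.30065442]
top tip px crop [410.93268197 361.11382657]
```

View pics/top5.png

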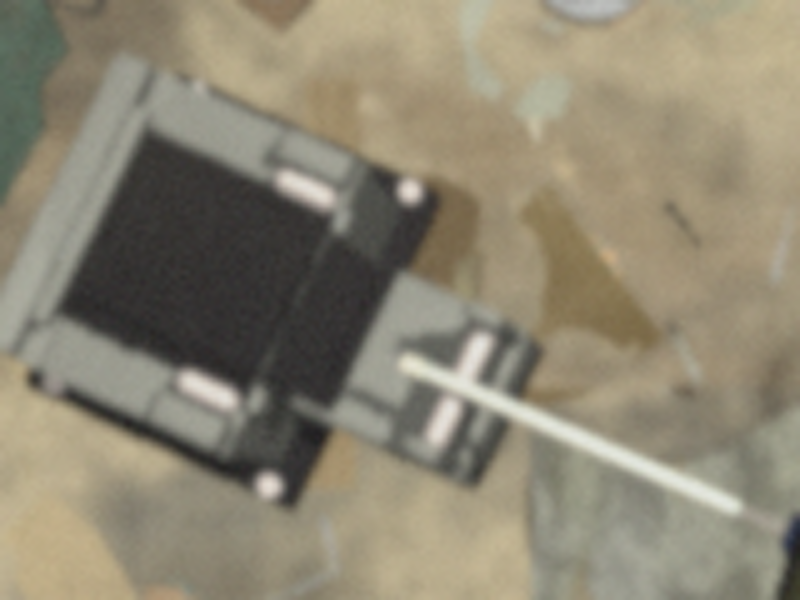

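View pics/side5.png

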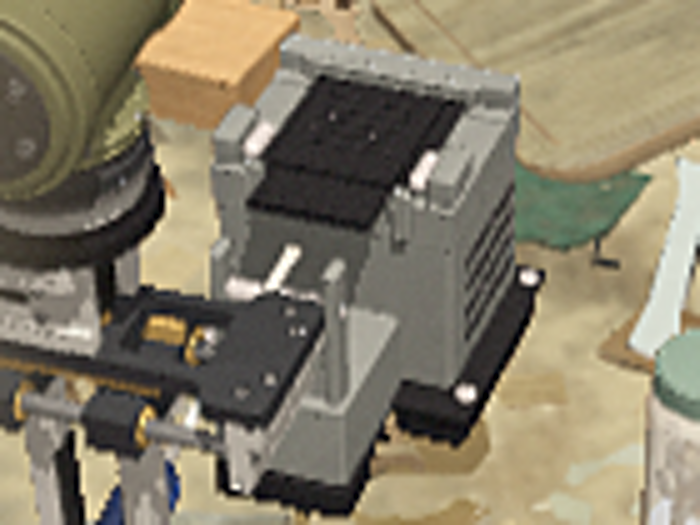

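{"op": "jog_arm", "data": {
  "rows": [0.005,0.0105,0,0,0,0,1,0.005,0.0105,0,0,0,0,1,0.0046,0.0097,0,0,0,0,1,0,0,0,0,0,0,1,0,0,0,0,0,0,1]
}}

```text
time_s: 7.38
ee_pos: [0.4368, -0.0921, 0.1209]
eef_rot: [3.139, 1.536, 1.125]
force: [0.2, 0.3, -0.5]
grip_width: 0.0258
```

```bash
python3 look.py 6
```

```text
t 7.38 tcp [ 0.4368 -0.0921  0.1209] F [ 0.2  0.3 -0.5] M [-0.1   0.08 -0.01] w 0.0258
 q [-0.311  0.162  1.904  0.039  1.072  0.113]  x [ 0.015  0.031 -0.999] y [ 0.904 -0.429  0.   ] yang -25.37
grip [ 0.4367 -0.0924  0.1304] tip [0.527  0.0981 0.1377] dir [0.428 0.903 0.035] pitch 1.99
tip local x -0.0476 lat 0.0001
axis z at bar 0.1358 z at lip edge 0.1371
side tip px crop [313.26890115 209.57785226]
top tip px crop [331.29017888 326.74281985]
```

View pics/top6.png

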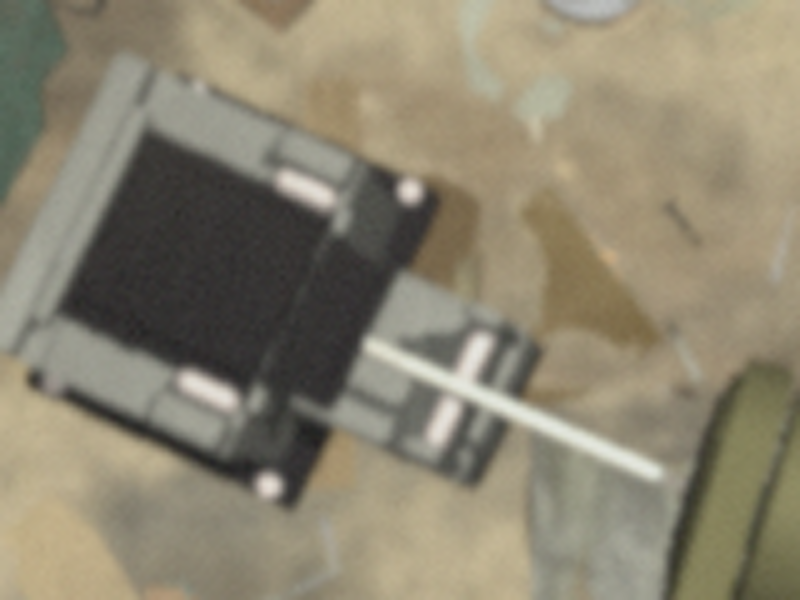

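View pics/side6.png

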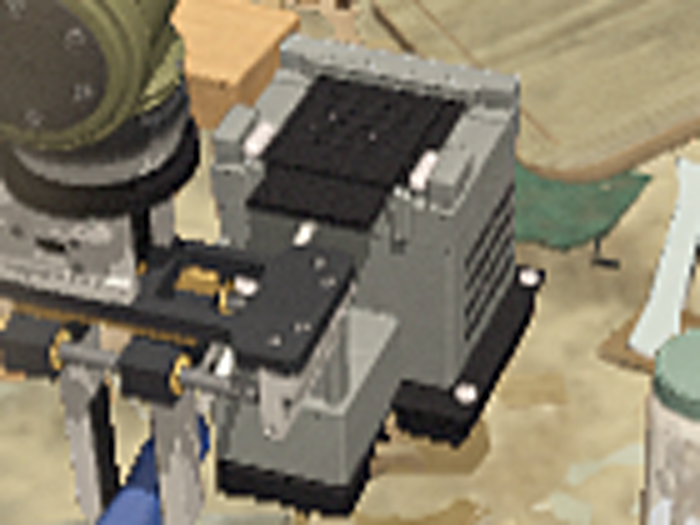

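{"op": "jog_arm", "data": {
  "rows": [0.0003,0.0006,-0.0068,2.03,-0.965,0,1,0.0003,0.0006,-0.0068,2.03,-0.965,0,1,0.0003,0.0006,-0.0068,2.03,-0.965,0,1,0.0003,0.0006,-0.0068,2.03,-0.965,0,1,0,0,0,0,0,0,1]
}}

```text
time_s: 7.9
ee_pos: [0.4371, -0.0903, 0.0926]
eef_rot: [-3.133, 1.377, 1.134]
force: [0.3, 0.6, -0.2]
grip_width: 0.0261
```

{"op": "jog_arm", "data": {
  "rows": [0.0007,0.0015,-0.0059,2.03,-0.965,0,1,0.0007,0.0015,-0.0059,2.03,-0.965,0,1,0.0007,0.0015,-0.0059,2.03,-0.965,0,1,0.0007,0.0015,-0.0059,2.03,-0.965,0,1,0,0,0,0,0,0,1]
}}

```text
time_s: 8.32
ee_pos: [0.4403, -0.084, 0.0694]
eef_rot: [-3.137, 1.221, 1.13]
force: [0.5, -0.2, -1.4]
grip_width: 0.0258
```

```bash
python3 look.py 7
```

```text
t 8.32 tcp [ 0.4403 -0.084   0.0694] F [ 0.5 -0.2 -1.4] M [-0.39  0.29  0.03] w 0.0258
 q [-0.481  0.252  1.983  0.429  0.966 -0.293]  x [ 0.146  0.31  -0.94 ] y [ 0.903 -0.43  -0.001] yang -25.47
grip [ 0.4389 -0.0869  0.0783] tip [0.5242 0.092  0.1506] dir [0.405 0.848 0.342] pitch 20.02
tip local x -0.0543 lat -0.0
axis z at bar 0.1332 z at lip edge 0.1459
side tip px crop [307.67019639 195.01640622]
top tip px crop [341.8679531  330.03992082]
```

View pics/side7.png

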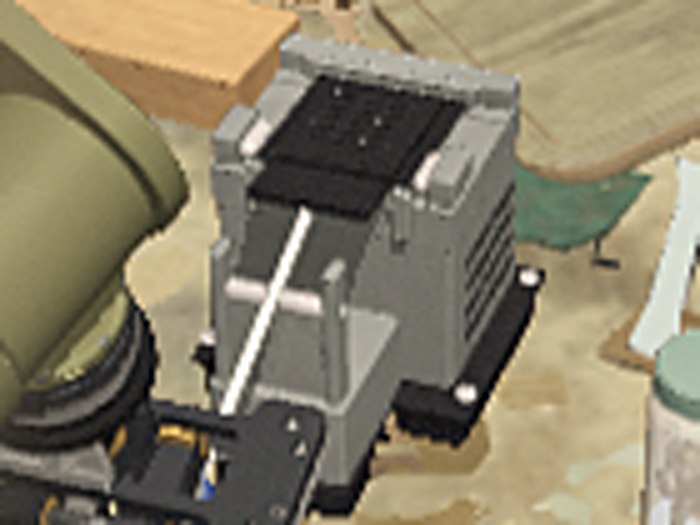

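View pics/top7.png

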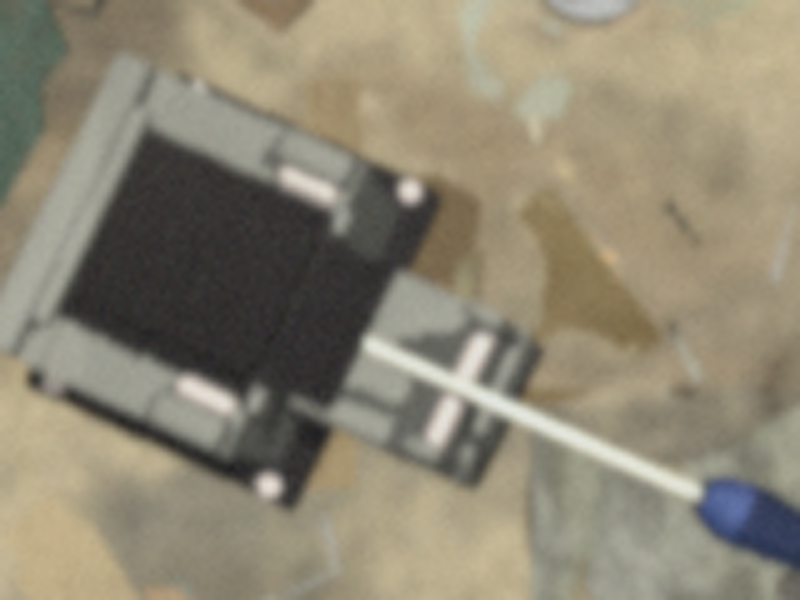

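{"op": "jog_arm", "data": {
  "rows": [0.0007,0.0015,-0.0038,1.355,-0.643,0,1,0.0007,0.0015,-0.0038,1.355,-0.643,0,1,0.0007,0.0015,-0.0038,1.355,-0.643,0,1,0.0007,0.0015,-0.0038,1.355,-0.643,0,1,0,0,0,0,0,0,1,0,0,0,0,0,0,1]
}}

```text
time_s: 8.92
ee_pos: [0.4436, -0.0778, 0.0551]
eef_rot: [-3.141, 1.119, 1.128]
force: [-1.7, -0.4, -0.5]
grip_width: 0.026
```

```bash
python3 look.py 8
python3 - <<'E'
from h import *
for k in (0,6,7,8):
    P=cloud("top",np.load(f"top{k}.npz")["d"]).reshape(-1,3)
    b=np.array([.5037,.049]);x=np.array([.4305,.9026]);n=np.array([-.9026,.4305])
    lx=(P[:,:2]-b)@x-.102; ly=(P[:,:2]-b)@n
    for lo,hi in((-.06,-.04),(-.03,0),(.02,.05)):
        m=(lx>lo)&(lx<hi)&(abs(ly)<.025)&(P[:,2]>.14); print(k,lo,m.sum(),np.median(P[m,2]).round(4),end=" | ")
    print()
E
```

```text
t 8.92 tcp [ 0.4436 -0.0778  0.0551] F [-1.7 -0.4 -0.5] M [-0.49  0.25  0.02] w 0.026
 q [-0.523  0.3    1.998  0.559  0.962 -0.432]  x [ 0.187  0.394 -0.9  ] y [ 0.903 -0.429 -0.   ] yang -25.41
grip [ 0.4418 -0.0816  0.0637] tip [0.5233 0.0899 0.1557] dir [0.386 0.813 0.436] pitch 25.86
tip local x -0.0566 lat -0.0
axis z at bar 0.1337 z at lip edge 0.1498
side tip px crop [305.63541259 188.61919586]
top tip px crop [345.19708205 331.03372953]
0 -0.06 273 0.1498 | 0 -0.03 424 0.1534 | 0 0.02 418 0.1531 | 
6 -0.06 266 0.1498 | 6 -0.03 418 0.1534 | 6 0.02 421 0.1533 | 
7 -0.06 265 0.1549 | 7 -0.03 421 0.1571 | 7 0.02 414 0.1545 | 
8 -0.06 269 0.1592 | 8 -0.03 414 0.1597 | 8 0.02 406 0.155 |
```

View pics/side8.png

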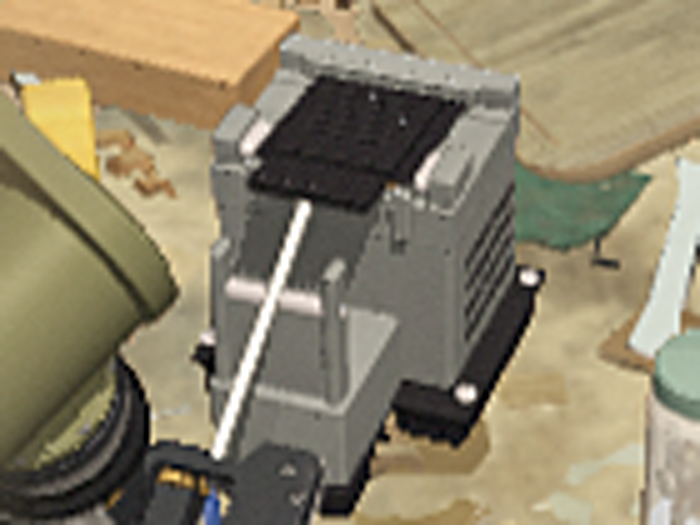

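{"op": "jog_arm", "data": {
  "rows": [0.0012,0.0026,-0.0031,1.355,-0.643,0,1,0.0012,0.0026,-0.0031,1.355,-0.643,0,1,0.0012,0.0026,-0.0031,1.355,-0.643,0,1,0.0012,0.0026,-0.0031,1.355,-0.643,0,1,0,0,0,0,0,0,1,0,0,0,0,0,0,1]
}}

```text
time_s: 9.52
ee_pos: [0.4484, -0.0673, 0.0426]
eef_rot: [-3.141, 1.014, 1.128]
force: [0.3, 0.3, -0.6]
grip_width: 0.0257
```

```bash
cat > lip.py <<'E'
from h import *
import sys
for k in sys.argv[1:]:
    P=cloud("top",np.load(f"top{k}.npz")["d"]).reshape(-1,3)
    b=np.array([.5037,.049]);x=np.array([.4305,.9026]);n=np.array([-.9026,.4305])
    lx=(P[:,:2]-b)@x-.102; ly=(P[:,:2]-b)@n
    for lo,hi in((-.06,-.04),(-.03,0),(.02,.05)):
        m=(lx>lo)&(lx<hi)&(abs(ly)<.025)&(P[:,2]>.14); print(k,lo,m.sum(),np.median(P[m,2]).round(4),end=" | ")
    print()
E
python3 look.py 9; python3 lip.py 9
```

```text
t 9.52 tcp [ 0.4484 -0.0673  0.0426] F [ 0.3  0.3 -0.6] M [-0.33  0.3  -0.  ] w 0.0257
 q [-0.554  0.353  2.008  0.688  0.974 -0.563]  x [ 0.227  0.477 -0.849] y [ 0.903 -0.429 -0.   ] yang -25.41
grip [ 0.4462 -0.0719  0.0507] tip [0.5231 0.0899 0.1622] dir [0.364 0.767 0.528] pitch 31.9
tip local x -0.0567 lat 0.0001
axis z at bar 0.134 z at lip edge 0.1535
side tip px crop [304.9441703  177.16592957]
top tip px crop [342.49592309 329.58446687]
9 -0.06 265 0.1666 | 9 -0.03 421 0.1649 | 9 0.02 400 0.1573 |
```

View pics/side9.png

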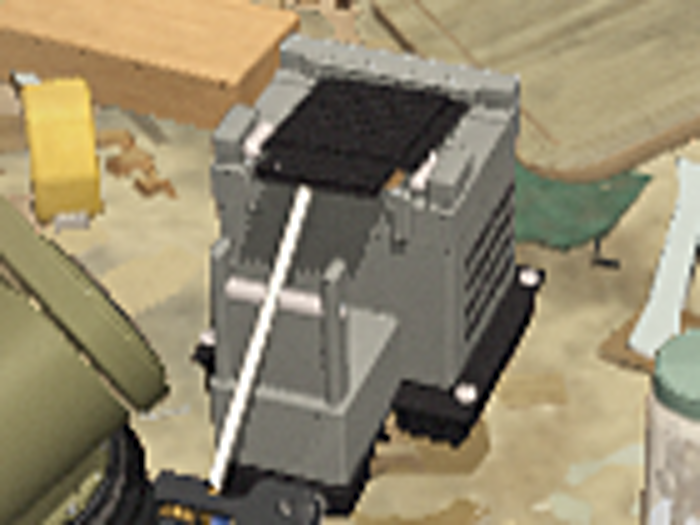

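{"op": "jog_arm", "data": {
  "rows": [-0.0012,-0.0026,0.0031,-1.355,0.643,0,1,-0.0012,-0.0026,0.0031,-1.355,0.643,0,1,-0.0012,-0.0026,0.0031,-1.355,0.643,0,1,-0.0012,-0.0026,0.0031,-1.355,0.643,0,1,-0.0007,-0.0015,0.0038,-1.355,0.643,0,1,-0.0007,-0.0015,0.0038,-1.355,0.643,0,1,0,0,0,0,0,0,1]
}}

```text
time_s: 10.2
ee_pos: [0.4428, -0.0808, 0.0637]
eef_rot: [3.135, 1.172, 1.122]
force: [0.7, 0.1, -0.4]
grip_width: 0.0254
```

```bash
python3 look.py 10; python3 lip.py 10
```

```text
t 10.2 tcp [ 0.4428 -0.0808  0.0637] F [ 0.7  0.1 -0.4] M [-0.29  0.16  0.  ] w 0.0254
 q [-0.5    0.272  1.99   0.493  0.962 -0.36 ]  x [ 0.169  0.35  -0.921] y [ 0.903 -0.429  0.003] yang -25.38
grip [ 0.4412 -0.0841  0.0725] tip [0.5244 0.0916 0.1544] dir [0.394 0.833 0.388] pitch 22.86
tip local x -0.0546 lat -0.0003
axis z at bar 0.1344 z at lip edge 0.1488
side tip px crop [307.83992843 188.60052029]
top tip px crop [341.17814411 328.51287678]
10 -0.06 268 0.1664 | 10 -0.03 419 0.1648 | 10 0.02 405 0.1573 |
```

View pics/side10.png

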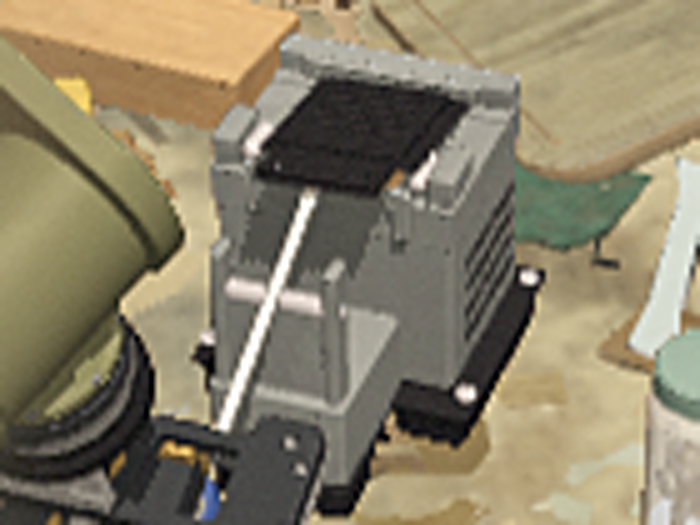

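{"op": "jog_arm", "data": {
  "rows": [-0.001,-0.002,0.0058,-2.03,0.965,0,1,-0.001,-0.002,0.0058,-2.03,0.965,0,1,-0.001,-0.002,0.0058,-2.03,0.965,0,1,-0.001,-0.002,0.0058,-2.03,0.965,0,1,-0.0005,-0.0009,0.0065,-2.03,0.965,0,1,-0.0005,-0.0009,0.0065,-2.03,0.965,0,1,-0.0005,-0.0009,0.0065,-2.03,0.965,0,1,-0.0005,-0.0009,0.0065,-2.03,0.965,0,1]
}}

```text
time_s: 10.97
ee_pos: [0.436, -0.0923, 0.1117]
eef_rot: [-3.135, 1.485, 1.133]
force: [0.4, -0.5, -1.6]
grip_width: 0.0257
```

```bash
python3 look.py 11; python3 lip.py 11
```

```text
t 10.97 tcp [ 0.436  -0.0923  0.1117] F [ 0.4 -0.5 -1.6] M [-0.16  0.14 -0.06] w 0.0257
 q [-0.343  0.169  1.922  0.099  1.044  0.052]  x [ 0.036  0.078 -0.996] y [ 0.903 -0.43  -0.001] yang -25.44
grip [ 0.4356 -0.093   0.1212] tip [0.5259 0.0968 0.1393] dir [0.428 0.9   0.086] pitch 4.92
tip local x -0.0493 lat 0.0005
axis z at bar 0.1347 z at lip edge 0.1379
side tip px crop [311.12377788 208.63152236]
top tip px crop [334.03769479 329.0329707 ]
11 -0.06 264 0.1663 | 11 -0.03 425 0.165 | 11 0.02 403 0.1572 |
```

View pics/side11.png

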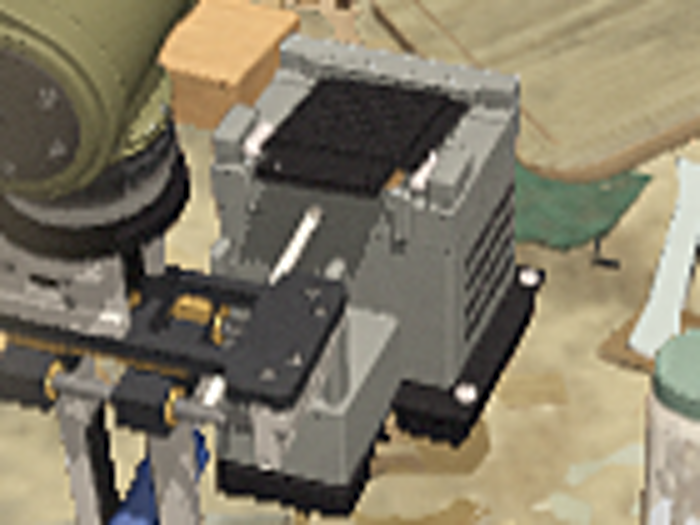

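{"op": "jog_arm", "data": {
  "rows": [-0.0043,-0.009,0.001,0,0,0,1,-0.0065,-0.0135,0.001,0,0,0,1,-0.0065,-0.0135,0.001,0,0,0,1,-0.0065,-0.0135,0,0,0,0,1,-0.0065,-0.0135,0,0,0,0,1,-0.0065,-0.0135,0,0,0,0,1,-0.0065,-0.0135,0,0,0,0,1,-0.0065,-0.0135,0,0,0,0,1]
}}

```text
time_s: 11.73
ee_pos: [0.3853, -0.1968, 0.114]
eef_rot: [-3.132, 1.482, 1.136]
force: [0.5, -0.0, -1.0]
grip_width: 0.0259
```

```bash
python3 look.py 12; python3 lip.py 12
python3 - <<'E'
from h import *
f=np.load("top12.npz"); cv2.imwrite("pics/top12f.png",f["im"][:,:,::-1])
P=cloud("top",f["d"]).reshape(-1,3)
m=(P[:,0]>.25)&(P[:,0]<.4)&(P[:,1]<-.2)&(P[:,1]>-.4)&(P[:,2]>.022)&(P[:,2]<.05);print("sander",np.nanmin(P[m],0),np.nanmax(P[m],0))
E
```

```text
t 11.73 tcp [ 0.3853 -0.1968  0.114 ] F [ 0.5 -0.  -1. ] M [-0.14  0.12 -0.01] w 0.0259
 q [-0.612  0.151  1.937  0.1    1.071 -0.217]  x [ 0.037  0.081 -0.996] y [ 0.903 -0.43  -0.001] yang -25.45
grip [ 0.3849 -0.1976  0.1234] tip [ 0.4752 -0.0078  0.1422] dir [0.428 0.899 0.089] pitch 5.1
tip local x -0.1655 lat 0.0012
axis z at bar 0.1479 z at lip edge 0.1512
side tip px crop [216.63478923 348.13612008]
top tip px crop [609.28187245 453.34724835]
12 -0.06 268 0.1665 | 12 -0.03 421 0.1648 | 12 0.02 407 0.1568 | 
sander [ 0.28761606 -0.28599375  0.02298567] [ 0.30498212 -0.25667807  0.03474176]
```

View pics/top12f.png

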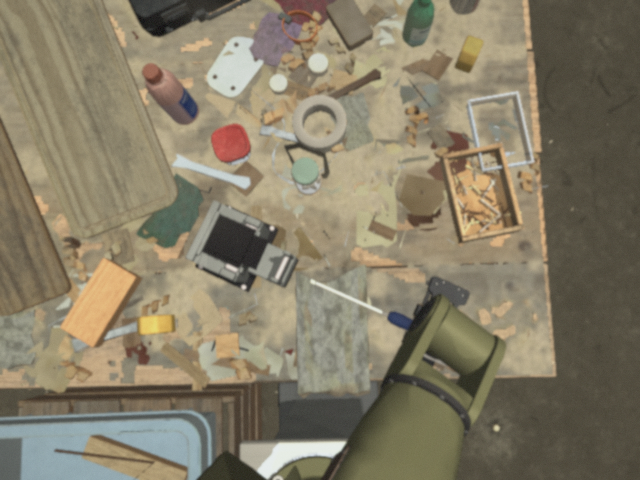

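Run:
```python
from h import *
f=np.load("top12.npz");P=cloud("top",f["d"])
q=P[275:320,305:392].reshape(-1,3)
r=(q-[.3849,-.1976,0])[:,:2]@np.array([.43,.903]); l=(q-[.3849,-.1976,0])[:,:2]@np.array([-.903,.43])
m=(q[:,2]>.09)&(q[:,2]<.18)&(abs(l)<.015)&(r>.07)&(r<.22); q=q[m];r=r[m]
pf=np.polyfit(r,q[:,2],1);print(len(q),"slope",np.degrees(np.arctan(pf[0])),"z grip,tip",np.polyval(pf,[0,.211]),r.min(),r.max())
print("sander",pix2z("top",454,340,.032))
```

```text
255 slope 4.357337755915786 z grip,tip [0.12760058 0.14367811] 0.0705972133946129 0.21313302818598379
sander [ 0.35213338 -0.29020181  0.032     ]
```

{"op": "jog_arm", "data": {
  "rows": [0.0275,-0.0094,0,-2,0.95,0,1,0.0275,-0.0094,0,-2,0.95,0,1,0.0275,-0.0094,0,0,0,-4,1,0.0275,-0.0094,0,0,0,-4,1,0.0275,-0.0094,-0.015,0,0,0,1,0,0,-0.03,0,0,0,1,0,0,-0.03,0,0,0,1,0,0,0,0,0,0,1]
}}

```text
time_s: 12.5
ee_pos: [0.521, -0.2411, 0.0335]
eef_rot: [-2.373, 1.557, 1.756]
force: [-0.7, -0.5, -1.7]
grip_width: 0.0259
```

```bash
python3 -c "
from h import *
st()"
```

```text
t 12.5 tcp [ 0.521  -0.2411  0.0335] F [-0.7 -0.5 -1.7] M [-0.06  0.15  0.01] w 0.0259
 q [-0.502  0.552  1.596  0.013  1.003  0.074]  x [-0.003  0.014 -1.   ] y [ 0.835 -0.551 -0.01 ] yang -33.42
```

{"op": "jog_arm", "data": {
  "rows": [0,0,-0.015,0,0,0,1,0,0,-0.008,0,0,0,1,0,0,0,0,0,0,1,0,0,0,0,0,0,1]
}}

```text
time_s: 12.83
ee_pos: [0.5239, -0.2428, 0.0174]
eef_rot: [3.125, 1.561, 0.971]
force: [0.2, -1.5, -1.1]
grip_width: 0.0258
```

{"op": "jog_arm", "data": {
  "rows": [0,0,-0.008,0,0,0,1,0,0,-0.003,0,0,0,1,0,0,0,0,0,0,1,0,0,0,0,0,0,1]
}}

```text
time_s: 13.17
ee_pos: [0.5239, -0.2427, 0.0057]
eef_rot: [3.141, 1.561, 0.987]
force: [-0.1, 0.2, -0.6]
grip_width: 0.0257
```

{"op": "jog_arm", "data": {
  "rows": [0,0,-0.0015,0,0,0,1,0,0,0,0,0,0,1,0,0,0,0,0,0,1]
}}

```text
time_s: 13.42
ee_pos: [0.5239, -0.2428, 0.0043]
eef_rot: [3.123, 1.561, 0.969]
force: [-0.1, 0.4, -0.5]
grip_width: 0.0258
```

Run:
```python
from h import *
st()
for n,(a,b,c,d) in {"side":(260,240,400,380),"top":(320,190,460,300)}.items():
    im,_=ctrl.camera(n); cv2.imwrite(f"pics/{n}13.png",cv2.resize(im[b:d,a:c,::-1],None,fx=4,fy=4,interpolation=cv2.INTER_CUBIC))
```

```text
t 13.42 tcp [ 0.5239 -0.2428  0.0043] F [-0.1  0.4 -0.5] M [-0.01  0.09 -0.01] w 0.0258
 q [-0.502  0.598  1.604  0.012  0.939  0.074]  x [ 0.006  0.008 -1.   ] y [ 0.835 -0.551  0.   ] yang -33.42
```

View pics/side13.png

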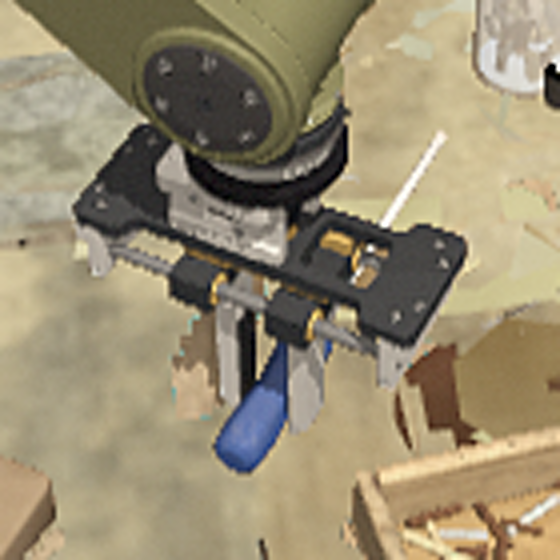

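{"op": "jog_arm", "data": {
  "rows": [0,0,-0.0005,0,0,0,0.7,0,0,0,0,0,0,0.6,0,0,0,0,0,0,0.5,0,0,0,0,0,0,0.3,0,0,0,0,0,0,0.1,0,0,0,0,0,0,0,0,0,0,0,0,0,0,0,0,0,0,0,0,0]
}}

```text
time_s: 14.18
ee_pos: [0.5239, -0.2427, 0.0037]
eef_rot: [3.13, 1.561, 0.976]
force: [0.2, 1.1, -0.6]
grip_width: 0.0716
```

{"op": "jog_arm", "data": {
  "rows": [0,0,0,0,0,0,0,0,0,0,0,0,0,0,0,0,0,0,0,0,0,0,0,0,0,0,0,0]
}}

```text
time_s: 14.52
ee_pos: [0.5239, -0.2427, 0.0036]
eef_rot: [3.14, 1.561, 0.986]
force: [0.8, 0.4, 0.5]
grip_width: 0.0934
```

{"op": "jog_arm", "data": {
  "rows": [0,0,0.015,0,0,0,0,0,0,0.03,0,0,0,0,0,0,0.035,0,0,0,0,0,0,0.035,0,0,0,0,0,0,0.035,0,0,0,0,-0.03,0,0.035,0,0,0,0,-0.04,0,0,0,0,0,0,-0.04,0,0,0,0,0,0]
}}

```text
time_s: 15.18
ee_pos: [0.4161, -0.2427, 0.1866]
eef_rot: [2.827, 1.561, 0.674]
force: [0.2, 0.2, -0.5]
grip_width: 0.0938
```

{"op": "jog_arm", "data": {
  "rows": [-0.03,0,0,0,0,0,0,-0.02,0,0,0,0,0,0,0,0,0,0,0,0,0,0,0,0,0,0,0,0]
}}

```text
time_s: 15.52
ee_pos: [0.3665, -0.243, 0.1858]
eef_rot: [3.009, 1.561, 0.853]
force: [-0.2, 0.5, 0.1]
grip_width: 0.094
```

```bash
python3 look.py 14; python3 lip.py 14; python3 -c "
from h import *
for n in('side','top'): cv2.imwrite(f'pics/{n}14f.png',np.load(f'{n}14.npz')['im'][:,:,::-1])
"
```

```text
t 15.52 tcp [ 0.3665 -0.243   0.1858] F [-0.2  0.5  0.1] M [-0.08  0.08  0.01] w 0.094
 q [-0.675  0.07   1.841  0.01   1.23  -0.094]  x [ 0.007  0.007 -1.   ] y [ 0.834 -0.552  0.001] yang -33.49
grip [ 0.3665 -0.2431  0.1953] tip [ 0.4829 -0.0671  0.1974] dir [0.552 0.834 0.01 ] pitch 0.56
tip local x -0.2157 lat -0.0312
axis z at bar 0.1985 z at lip edge 0.1989
side tip px crop [236.68241699 329.76580957]
top tip px crop [765.44061275 418.46927676]
14 -0.06 271 0.1666 | 14 -0.03 417 0.1648 | 14 0.02 407 0.157 |
```

View pics/side14f.png

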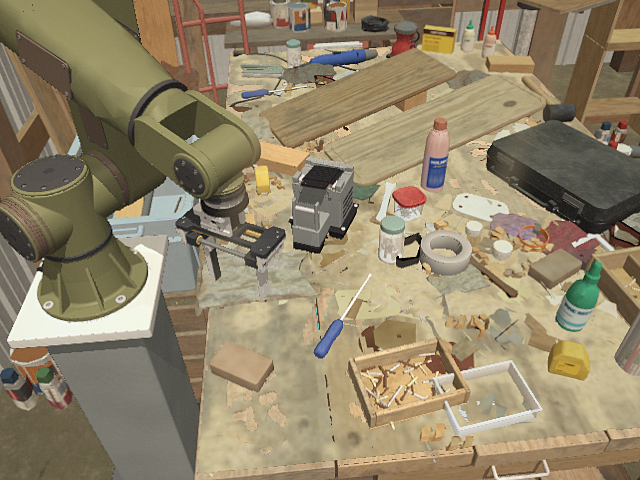

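View pics/top14f.png

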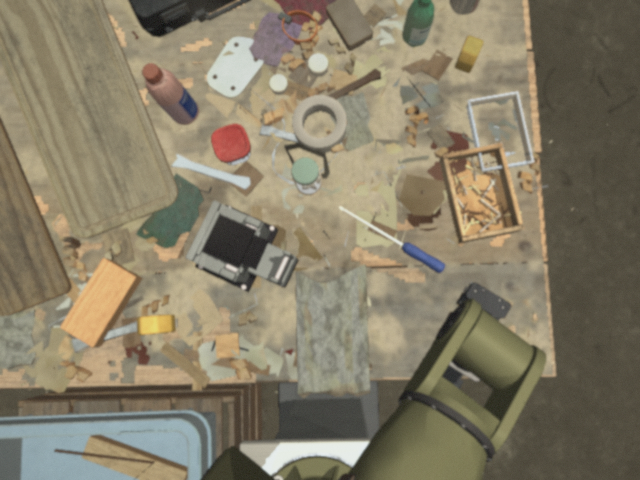

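The pictures show the screwdriver lying free on the bench, tip at (341,208) and handle near (424,257) in the top view. The cover is still raised, and the jar at (305,172) and the sanding block at (242,366 in the side view) haven't moved. I'm handing in.

```bash
python3 -c "
from h import *
print(ctrl.hand_in())"
```

```text
the job is handed in; nothing more can be done
None
```

The cover is snapped free and standing up on its rollers, still on its case, and the screwdriver is back on the bench. I handed in at about 15.5 s.

- **Prying:** I gripped the screwdriver by its handle, slid the blade over the pry bar and about 20 mm under the lip, and levered it over the bar in steps up to about 32°. The hand never touched the cover.
- **Cover:** Depth readings show the lip's top face rose from 149.8 mm to 166.5 mm. It stayed there through lowering and withdrawing the blade, and in the last check after release. That is about 17 mm of rise, slightly under the 19 mm you quoted. The reading was taken a little behind the lip's front edge and carries about 2 mm of depth noise.
- **Screwdriver:** It lies within a few millimetres of where it started, with the gripper open and clear of everything.
- **Bystanders and forces:** The jar and sanding block look unmoved in the last pictures. The wrist forces I read after each move stayed below about 3 N.

My estimate of where the tip sat from the gripper was about 4 mm short of what the pictures showed. I corrected for that during insertion. No check failed.

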